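# Fish a sample carrier out of a deep well with the T picker

## Task

Take the long T picker from its stand, reach down into the deep well that holds the sample carrier with the slotted cap, feel lightly for the slot, turn the T bar under the cap and draw the carrier straight out. Set it down gently, upright in the steel tray, free the picker from it and hang the picker back in its stand. Never press, twist or pull hard on the carrier or the block, do not touch the carrier with the fingers, and leave the plain spacer in the other well and the glassware alone.

Things in the scene. Friction and masses are not known exactly. Their poses are not given: they have to be found in the camera images.
- block: Fixed aluminium block, 80 x 150 x 130 mm (x, y, z), on a 6 mm foot plate 92 x 162 mm. Origin: centre of its underside, z up. Two square wells, 37 mm wide, open at the top, centred at x = 0, y = +38 and -38 mm of the block; one holds the carrier, the other the spacer, either way round.
- block_top (a point): Centre of the block's top face, 130 mm up, level with the wells' mouths. In each well the thing stands on a sprung pad, its underside 20 mm above the worktop. The pad starts to yield at about 1 N of push on the carrier, goes down at 0.4 N per mm and is solid after 8 mm (about 4 N).
- carrier: Sample carrier, about 100 g: square steel body 34 x 34 x 40 mm, hollow (30 mm square inside) from z = 20 to 40 mm, closed by a round dark steel cap 33 mm across from z = 40 to 44 mm. Origin: centre of its underside, z up. It stands in a well with 1.5 mm play each side, yawed with the block (within 0.1 rad).
- cap_top (a point): Centre of the cap's upper face, 44 mm above the carrier's underside; axes as the carrier's. The 4 mm thick cap has one straight through slot over its centre, 26 mm long, 7.5 mm wide. The slot's direction is NOT measured: anywhere within 0.85 rad either way of the carrier's x axis. The cap is stuck fast: it does not turn, and must not be forced.
- blank: Plain spacer in the other well: the same square steel body and height, with a smooth round top without slot. Origin: centre of its underside.
- picker: Long-reach picker, 100 g, hanging upright in the stand. Origin: centre of the T bar at its lower end, z up along the shaft. T bar: round, 6 mm thick, 23 mm long along the picker's x axis. Shaft: round, 6 mm thick. Collar: 34 mm across, z = 105 to 110 mm, rests on the stand's top plate. Not measured while held.
- handle (a point): Middle of the picker's handle, 133 mm above the picker's origin, same axes: a black upright block 24 mm (x) by 18 mm (y), from 110 to 156 mm above the picker's origin. Grip it from above across the 18 mm (y), fingertips just over the collar. Not measured while held.
- stand: Fixed aluminium stand, 80 x 90 mm foot, top plate 60 x 70 mm on two side plates (at y = +-32.5 mm). Origin: centre of its underside.
- stand_hole (a point): Centre of the 28 mm round hole in the stand's top plate, at the plate's upper face (120 mm above the worktop). The picker hangs through it by its collar, origin 105 mm below this point; the T bar passes at any yaw.
- tray: Fixed shallow steel tray, 100 x 100 mm, 14 mm high, walls and floor 3 mm thick, empty. Origin: centre of its underside; inner floor at z = 3 mm.
- std_vial: Bystander: glass vial, 33 mm across, 65 mm high, near the tray. Origin: centre of its underside.
- beaker_100: Bystander: glass beaker, 54 mm across, 68 mm high. Origin: centre of its underside.
- vial_e: Bystander: small glass vial, 27 mm across, 57 mm high, on the robot's side of the block. Origin: centre of its underside.
Mind the look-alikes: they are no part of the job. Of the things that look like the picker, the smaller one is meant.

How it is judged:
On the way, in this order (a step that is already met when the one before it is completed fails the run):
1. the T bar is under the carrier's cap, down in the well (z of picker in the frame of carrier between 0.02 and 0.037 m and horizontal distance between picker and carrier below 0.008 m and height (world z) of carrier below 0.03 m), for 0.1 s.
2. the carrier hangs on the picker, clear above the block (height (world z) of carrier above 0.132 m and contact force between picker and carrier above 0.3 N), for 0.2 s.
3. the carrier stands upright in the tray with the T bar still under its cap (horizontal distance between carrier and tray below 0.035 m and height (world z) of carrier below 0.006 m and angle between carrier's own z axis and vertical below 0.1 rad and z of picker in the frame of carrier below 0.038 m), for 0.2 s.
At the end, for the whole second after the job is handed in: The carrier stands upright (within 0.1 rad) and still on the tray's floor, its centre within 35 mm of the tray's centre; the picker hangs upright (within 0.1 rad) and still in the stand's hole, collar resting on the plate (within 4 mm) (horizontal distance between carrier and tray below 0.035 m and height (world z) of carrier below 0.006 m and angle between each of carrier, picker's own z axis and vertical below 0.1 rad and linear speed of each of carrier, picker below 0.02 m/s and horizontal distance between picker and stand_hole below 0.014 m and z of picker in the frame of stand_hole between -0.109 and -0.101 m); the robot touches nothing.
It fails at once if the carrier is pressed, twisted, pulled, jammed in the well or dropped into the tray with more than 14 N (contact force between carrier and picker above 14 N or contact force between carrier and block above 14 N or contact force between carrier and tray above 14 N).
It fails at once if the picker bears on the block with more than 14 N, or the robot itself with more than 3 N (contact force between picker and block above 14 N or contact force between the arm and block above 3 N).
It fails at once if the fingers touch the carrier (contact force between the fingers and carrier above 0.5 N).
It fails at once if the spacer is disturbed (moved 10 mm) (distance of blank from where it was at the start of the episode above 0.01 m).
It fails at once if a piece of glassware is moved 20 mm (distance of any of std_vial, beaker_100, vial_e from where it was at the start of the episode above 0.02 m).
It also fails if it takes over 72 s, if anything falls off the work surface, if the arm or the gripper's body presses on something with over 40 N, if the wrist force passes 120 N, or if a joint passes its speed limit or range.

## Robot

A 6-joint arm with a two-finger parallel gripper is mounted at the origin on a cart in front of the work surface, level with it; the furniture and walls round the work are solid. World frame = base frame: x ahead of the robot, y to its left, z up, the work surface at z = 0. Lengths are in m, angles in rad, forces in N, time in s.
With the tool pointing down it reaches from about 0.3 to 0.875 m from the base axis. Payload 4.2 kg.
Tool frame: the origin (TCP) lies at the very end of the fingers, on their centre line; the grasp point (between the pads) lies 19 mm behind it (ctrl.grip_point_offset is the distance from the TCP to the grasp point, in m); z points along the fingers, y is the line along which they close (so a half turn about z gives the same grasp; the last joint's range is limited). The gripper opens to 85 mm and grips with 20 to 120 N. Pads are 22 mm wide; open, the fingers measure 114 mm over their backs; the gripper's body (76 mm by 85 mm) begins 54 mm behind the grasp point. The pads swing forward as they close: fully open they stand 13 mm farther back than shut.
Start: joints at [-1.333, 0.32, 1.565, -0, 1.257, -0.02], TCP at [0.147, -0.556, 0.204] pointing down, gripper open.
Joint ranges: [-3.11, 3.11], [-0.84, 2.01], [0.21, 2.61], [-1.34, 4.49], [0.05, 2.63], [-2.56, 2.56]. Speed limits (rad/s): [2.57, 2.57, 3.14, 3.14, 3.14, 3.14].

## Interface

Orientations are given as a 3x3 rotation matrix whose columns are the frame's x, y, z axes.
In Python, from cell import ctrl gives the robot as it stands.
- The arm moves only by the shell command python3 -m inch 'ROWS' [FORCE]. ROWS is text: rows parted by semicolons, each of 7 numbers parted by spaces: the shift along the tool's x, y, z in cm, then the turn, a rotation vector about the tool's x, y, z in units of 5 degrees (1.0 is 5 degrees), then the opening, from 0 (shut) to 1 (fully open). A call has 1 to 12 rows; each row is the pose to reach, as a shift and turn from the pose commanded when the call began, along the tool's axes at that moment; what a row does not reach only later rows make up. A row lasts 1/12 s, in which the tool goes at most 41.7 mm and 7.16 degrees, less where a joint would pass 70% of its speed; a pose out of reach is approached as far as the arm can. A call with a gripper value outside its range is refused whole. The fingers move at their own pace and stop on an object; FORCE is the grip in N (left out, the last holds). Time passes only in rows, so rows that repeat a pose let the fingers close. It gives the time, the measured TCP pose, the force, the opening and the grip force at its end, in the units of the state.
- ctrl.observe(): the state, without advancing time (a new reading comes with each control period).
- ctrl.capture(name): name is "scene" or "top" or "wrist"; returns a dict with "image" (420x560x3 uint8, red, green, blue), "K" (3x3 intrinsics, pixels), "k1" (the pictures are not rectified: a ray, as slopes to the right and down, at radius r is drawn at 1 + k1 r^2 times it, then the intrinsics apply), "rvec" (rotation vector, rad) and "tvec" (3), from world to camera coordinates, as OpenCV has them; the wrist camera has in their place "T_tool_cam" (4x4, takes a point from camera to tool coordinates, whose origin is the TCP and whose axes are the flange's). Camera axes: x right, y down, z forward; pixel columns grow to the right and rows downward; lengths in m; the calibration is good to about 2 mm. A picture is of the moment at which its call begins: read the wrist's pose just before it. There is no depth.
- ctrl.job_done(): hands the job in; it is judged then, once.
The state is a dict: "t": time; "q": joint angles; "qd": joint speeds; "joint_torque": joint torques, N m; "position": TCP position; "tcp_rot": TCP orientation; "ft_force": force on the tool from outside, world axes, zero at the start; "ft_torque": the same for the moment, N m; "opening": opening from 0.0 (shut) to 1.0 (fully open); "grip_force": force on a finger pad.
Only numpy, scipy, OpenCV 4.12 (cv2) and the standard library are available. Lean on these libraries where they do the work, as an engineer would, in place of code of your own. Each camera call takes 0.05 s, during which the arm holds its last target. There are 200 camera calls.

## Working session

There is one attempt and no reset: what is moved stays moved. The work goes in short steps, Python scripts to look and compute and a shell command to move; the robot and the scene stay as the last step left them, time stands still between calls to the robot, and variables do not carry over. Pictures are saved under pics/ and viewed, at most 10 in all, crops included, and the job is handed in when it is done.

```bash
ls; mkdir -p pics
cat > h.py <<'E'
import numpy as np, cv2, pickle
from cell import ctrl
def cap(name,tag):
    s=ctrl.observe(); c=ctrl.capture(name); c['pos']=np.array(s['position']); c['rot']=np.array(s['tcp_rot'])
    cv2.imwrite(f'pics/{tag}.png',c['image'][:,:,::-1]); pickle.dump(c,open(f'{tag}.pkl','wb')); return c
def load(tag): return pickle.load(open(f'{tag}.pkl','rb'))
def pose(c):
    if 'T_tool_cam' in c:
        T=np.array(c['T_tool_cam']); R=c['rot']@T[:3,:3]; o=c['pos']+c['rot']@T[:3,3]; return R,o
    R=cv2.Rodrigues(np.array(c['rvec'],float))[0]; return R.T, -R.T@np.array(c['tvec']).ravel()
def dist(c): return np.array([float(np.ravel(c['k1'])[0]),0,0,0,0])
def ray(c,u,v):
    p=cv2.undistortPoints(np.array([[[u,v]]],float),np.array(c['K'],float),dist(c)).ravel()
    R,o=pose(c); return o,R@np.array([p[0],p[1],1])
def at(c,u,v,z):
    o,d=ray(c,u,v); return (o+d*(z-o[2])/d[2]).round(4)
def proj(c,P):
    R,o=pose(c); return cv2.projectPoints(np.atleast_2d(np.array(P,float)),cv2.Rodrigues(R.T)[0],-R.T@o,np.array(c['K'],float),dist(c))[0].reshape(-1,2)
E
python3 - <<'E'
from h import *
a=cap('scene','s0');b=cap('top','t0');w=cap('wrist','w0')
for c in(a,b,w): print(pose(c)[1].round(3),np.array(c['K']).round(0).tolist(),c['k1'])
print(ctrl.observe())
E
```

```text
pics
[0.895 0.83  0.749] [[442.0, 0.0, 287.0], [0.0, 442.0, 199.0], [0.0, 0.0, 1.0]] 0.02987199356439764
[0.346 0.012 1.157] [[399.0, 0.0, 283.0], [0.0, 399.0, 207.0], [0.0, 0.0, 1.0]] -0.08444460327080405
[ 0.219 -0.537  0.373] [[378.0, 0.0, 284.0], [0.0, 378.0, 209.0], [0.0, 0.0, 1.0]] -0.05080048743775494
{'t': 0.15, 'q': array([-1.33303622e+00,  3.20149912e-01,  1.56538364e+00, -2.08807164e-06,
        1.25739116e+00, -1.99818560e-02]), 'qd': array([ 0.00103924, -0.00044335, -0.0038112 , -0.00072521,  0.00139848,
        0.00168266]), 'joint_torque': array([ 2.09289311e-05, -4.15842640e+01, -2.34345728e+01, -7.77127013e-06,
        5.91553951e-03,  1.60054566e-05]), 'position': array([ 0.1464854 , -0.55562855,  0.20297852]), 'tcp_rot': array([[ 9.66967852e-01,  2.54898164e-01, -3.15665063e-04],
       [ 2.54898359e-01, -9.66966986e-01,  1.29411601e-03],
       [ 2.46301022e-05, -1.33183109e-03, -9.99999113e-01]]), 'ft_force': array([ 0.06110309, -0.51123383, -0.39837488]), 'ft_torque': array([0.07244501, 0.01703436, 0.02689427]), 'grip_force': 0.0, 'opening': 1.0002047143277182}
```

View pics/s0.png

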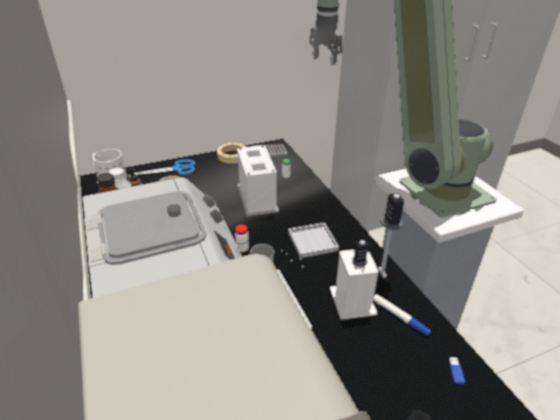

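View pics/t0.png

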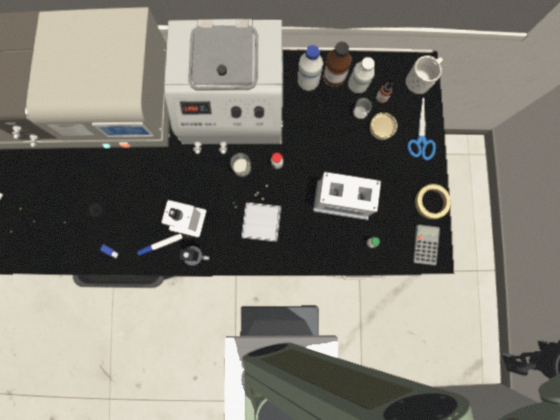

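The scene shows a picker in the white stand at scene (360,252) / top (178,213), and a lookalike dark handle on a thin stand at scene (393,210) / top (193,257). The block is at top (347,195), the tray at (261,222), the small vial at (374,242), the vial at (277,160) and the beaker at (240,165). I'll confirm which picker is meant with enlarged crops.

Run:
```python
from h import *
s=load('s0')['image'][:,:,::-1];t=load('t0')['image'][:,:,::-1]
a=cv2.resize(s[180:330,320:440],None,fx=3.3,fy=3.3,interpolation=cv2.INTER_CUBIC)[:495]
b=cv2.resize(t[190:270,150:290],(400,229),interpolation=cv2.INTER_CUBIC)
d=cv2.resize(t[165:260,310:400],(280,296),interpolation=cv2.INTER_CUBIC)
im=np.zeros((560,800,3),np.uint8); im[:495,:396]=a; im[:229,400:]=b; im[240:536,400:680]=d
cv2.imwrite('pics/c1.png',im)
```

```text
(no output)
```

View pics/c1.png

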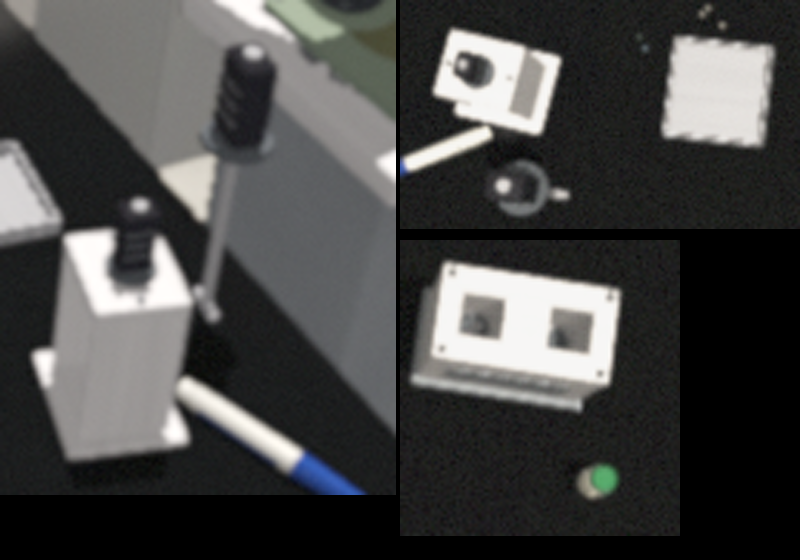

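The smaller picker, in the white stand at scene (360,252), is the one meant. The taller, loose one at (393,210) is the lookalike. Next I'll work out coarse positions.

Run:
```python
from h import *
t=load('t0');s=load('s0')
def C(x,y):return 150+(x-400)/2.857,190+y/2.857
def D(x,y):return 310+(x-400)*90/280,165+(y-240)*95/296
print('stand plate',[at(t,*C(*p),.12).tolist() for p in((452,28),(561,55),(543,134),(433,100))])
print('handle top scene/top',at(t,*C(460,68),.171),at(s,320+139/3.3,180+203/3.3,.171))
print('block top',[at(t,*D(*p),.13).tolist() for p in((445,262),(620,290),(609,385),(432,355))])
print('wells',at(t,*D(482,316),.13),at(t,*D(571,331),.13))
print('tray',[at(t,*C(*p),.014).tolist() for p in((675,37),(774,45),(767,147),(662,138))])
print('decoy top',at(t,*C(502,186),.2), 'vial_e',at(t,374,242,.05),'vial',at(t,277,160,.06),'beak',at(t,240,165,.05))
```

```text
stand plate [[0.523, 0.2975, 0.12], [0.4975, 0.1955, 0.12], [0.4249, 0.2104, 0.12], [0.4561, 0.3125, 0.12]]
handle top scene/top [0.4788 0.275  0.171 ] [0.4812 0.2723 0.171 ]
block top [[0.5947, -0.1159, 0.13], [0.5704, -0.2653, 0.13], [0.4888, -0.2524, 0.13], [0.5147, -0.1032, 0.13]]
wells [ 0.5479 -0.1462  0.13  ] [ 0.535  -0.2217  0.13  ]
tray [[0.5311, 0.0989, 0.014], [0.5227, -0.0015, 0.014], [0.4193, 0.0059, 0.014], [0.4287, 0.1111, 0.014]]
decoy top [0.3753 0.2285 0.2   ] vial_e [ 0.414  -0.2606  0.05  ] vial [0.6468 0.0095 0.06  ] beak [0.635  0.1151 0.05  ]
```

```bash
python3 -m inch '40.4 -26.2 -3 0 0 0 1;40.4 -26.2 -3 0 0 0 1;40.4 -26.2 -3 0 0 0 1;40.4 -26.2 -3 0 0 0 1;40.4 -26.2 -3 0 0 0 1;40.4 -26.2 -3 0 0 0 1;40.4 -26.2 -3 0 0 0 1;40.4 -26.2 -3 0 0 0 1;40.4 -26.2 -3 0 0 0 1;40.4 -26.2 -3 0 0 0 1;40.4 -26.2 -3 0 0 0 1;40.4 -26.2 -3 0 0 0 1'
python3 - <<'E'
from h import *
w=cap('wrist','w1');print(pose(w)[0].round(3),pose(w)[1].round(3),np.linalg.norm(ctrl.observe()['qd']),ctrl.observe()['q'])
im=w['image'][:,:,::-1];cv2.imwrite('pics/w1b.png',cv2.resize(im,(800,600),interpolation=cv2.INTER_CUBIC))
E
```

```text
t: 1.15
position: [0.4726, -0.1965, 0.2337]
tcp_rot: [[0.966, 0.257, 0.001], [0.257, -0.966, 0.001], [0.001, -0.001, -1.0]]
ft_force: [0.7, -0.4, -0.1]
opening: 1.001
grip_force: 0.0
[[ 0.256 -0.925 -0.28 ]
 [-0.967 -0.246 -0.073]
 [-0.002  0.289 -0.957]] [ 0.545 -0.178  0.404] 0.15228138186173124 [-0.41432271  0.20214091  1.65077242  0.00415657  1.28677854  0.89311207]
```

View pics/w1b.png

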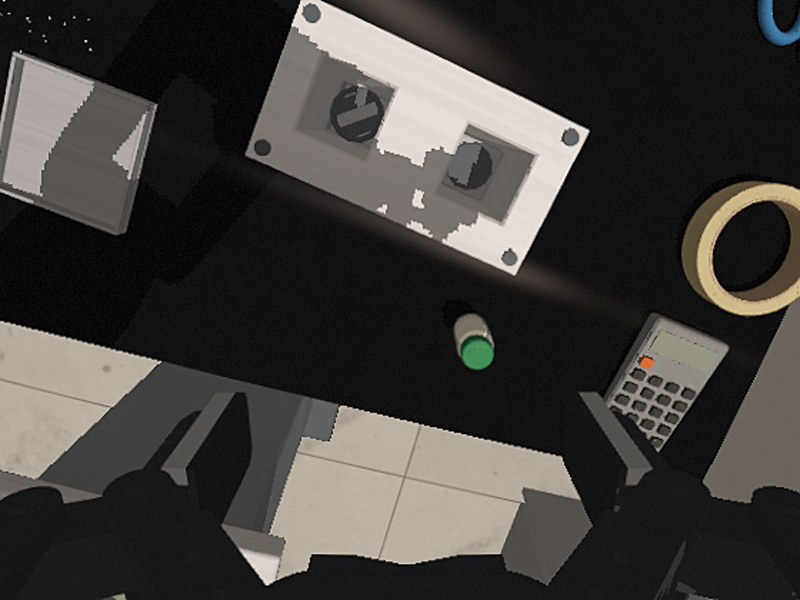

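The carrier with the slotted cap is in the left (+y) well, at about (357,110) in the enlarged picture. The blank is at (469,165). I'll rectify to metric views.

```bash
cat >> h.py <<'E'
def warp(c,cx,cy,z,wx,wy,ppm):
    # world-aligned: image up=+x, left=+y
    H,W=int(wx*ppm*1000),int(wy*ppm*1000)
    r,q=np.mgrid[0:H,0:W]; X=cx+(H/2-r)/ppm/1000; Y=cy+(W/2-q)/ppm/1000
    p=proj(c,np.stack([X,Y,np.full(X.shape,z)],-1).reshape(-1,3)).reshape(H,W,2).astype(np.float32)
    return cv2.remap(c['image'][:,:,::-1].copy(),p[...,0],p[...,1],cv2.INTER_CUBIC)
E
python3 - <<'E'
from h import *
c=load('w1')
a=warp(c,.545,-.18,.13,.12,.19,2.1); b=warp(c,.548,-.147,.064,.045,.045,8); a=cv2.copyMakeBorder(a,0,360-a.shape[0],0,0,0)
d=np.hstack([a,b]); print(a.shape,d.shape); cv2.imwrite('pics/c2.png',d)
f=.7
for p in((301,-1),(589,130),(516,274),(246,155)): print(at(c,p[0]*f,p[1]*f,.13))
E
```

```text
(360, 399, 3) (360, 759, 3)
[ 0.592  -0.1148  0.13  ]
[ 0.5711 -0.2632  0.13  ]
[ 0.4925 -0.251   0.13  ]
[ 0.5161 -0.103   0.13  ]
```

View pics/c2.png

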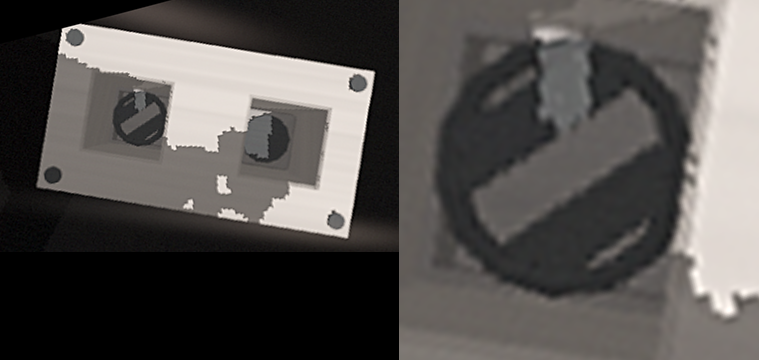

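The cap centre is at about (0.5496,-0.1454) and the slot direction is about -0.95 rad in world, with block yaw about -0.15. Next is a high look at the picker.

```bash
python3 - <<'E'
from h import *
t=load('t0');s=load('s0')
def tri(p,q):
    o,d=ray(t,*p);o2,e=ray(s,*q);A=np.stack([d,-e],1);k=np.linalg.lstsq(A,o2-o,rcond=None)[0];print((o+k[0]*d).round(4),(o2+k[1]*e).round(4))
tri((150+102/2.857,190+186/2.857),(395.8,195.2)); tri((150+60/2.857,190+68/2.857),(362.1,241.5))
E
python3 -m inch '1 -4 -8.6 0 0 0 1;2 -8 -8.6 0 0 0 1;5.7 -45.7 -8.6 0 0 0 1;5.7 -45.7 -8.6 0 0 0 1;5.7 -45.7 -8.6 0 0 0 1;5.7 -45.7 -8.6 0 0 0 1;5.7 -45.7 -8.6 0 0 0 1;5.7 -45.7 -8.6 0 0 0 1;5.7 -45.7 -8.6 0 0 0 1;5.7 -45.7 -8.6 0 0 0 1;5.7 -45.7 -8.6 0 0 0 1;5.7 -45.7 -8.6 0 0 0 1'
python3 - <<'E'
from h import *
w=cap('wrist','w2');print(pose(w)[1].round(3),ctrl.observe()['q'].round(3))
P=pose(w)[1]; a=cv2.resize(w['image'][:,:,::-1],None,fx=.71,fy=.71)
b=warp(w,.475,.255,.12,.1,.1,3.9);d=warp(w,.478,.27,.156,.05,.05,6)
out=np.zeros((600,800,3),np.uint8);out[:298,:397]=a[:298,:397];out[:390,400:790]=b[:390,:390];out[300:600,:300]=d;cv2.imwrite('pics/c3.png',out)
E
```

```text
[0.3746 0.223  0.2243] [0.3758 0.2221 0.2241]
[0.4787 0.2748 0.1717] [0.4816 0.2728 0.1715]
t: 2.2
position: [0.4081, 0.2589, 0.3196]
tcp_rot: [[0.967, 0.256, -0.0], [0.256, -0.967, 0.0], [-0.0, -0.0, -1.0]]
ft_force: [1.3, 0.6, -0.1]
opening: 1.002
grip_force: 0.0
[0.481 0.278 0.49 ] [0.548 0.122 1.538 0.006 1.479 1.855]
```

View pics/c3.png

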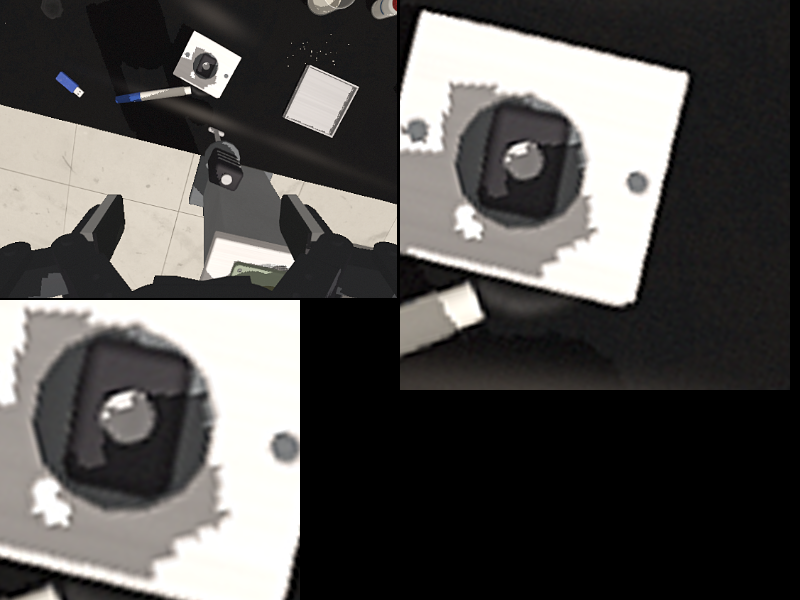

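The handle is centred at about (0.4835,0.274) with yaw about -0.172, and the hole centre is at about (0.4845,0.273). Next is the approach and grip.

```bash
python3 -m inch '4 0.25 3 0 0 1.2 1;7.7 0.5 6 0 0 2.4 1;7.7 0.5 9 0 0 3.7 1;7.7 0.5 9 0 0 4.9 0.7;7.7 0.5 12 0 0 4.9 0.6;7.7 0.5 15 0 0 4.9 0.6;7.7 0.5 17 0 0 4.9 0.6;7.7 0.5 18.5 0 0 4.9 0.6;7.7 0.5 19 0 0 4.9 0.6;7.7 0.5 19 0 0 4.9 0.6' 80
python3 -m inch '0 0 0 0 0 0 0.4;0 0 0 0 0 0 0.2;0 0 0 0 0 0 0;0 0 0 0 0 0 0;0 0 0 0 0 0 0;0 0 0 0 0 0 0;0 0 0 0 0 0 0;0 0 0 0 0 0 0' 80
```

```text
t: 3.08
position: [0.484, 0.2706, 0.1281]
tcp_rot: [[0.986, -0.169, -0.003], [-0.169, -0.986, -0.002], [-0.003, 0.002, -1.0]]
ft_force: [1.1, -0.8, 0.3]
opening: 0.598
grip_force: 0.0
t: 3.75
position: [0.4858, 0.2722, 0.1311]
tcp_rot: [[0.986, -0.169, 0.003], [-0.169, -0.986, 0.002], [0.003, -0.002, -1.0]]
ft_force: [-0.2, -0.1, 6.0]
opening: 0.185
grip_force: 80.5
```

```bash
python3 -m inch '0 0 -0.5 0 0 0 0;0 0 -2 0 0 0 0;0 0 -5 0 0 0 0;0 0 -8 0 0 0 0;0 0 -11 0 0 0 0;0 0 -14 0 0 0 0;0 0 -16 0 0 0 0;0 0 -17 0 0 0 0;0 0 -17 0 0 0 0;0 0 -17 0 0 0 0' 80
python3 - <<'E'
from h import *
w=cap('wrist','w3');s=ctrl.observe();print(s['ft_force'],s['q'].round(3),s['grip_force'])
cv2.imwrite('pics/w3b.png',cv2.resize(w['image'][:,:,::-1],(800,600),interpolation=cv2.INTER_CUBIC))
E
```

```text
t: 4.58
position: [0.4843, 0.2713, 0.2986]
tcp_rot: [[0.986, -0.169, -0.001], [-0.169, -0.986, -0.001], [-0.001, 0.001, -1.0]]
ft_force: [-0.2, 0.1, -1.2]
opening: 0.179
grip_force: 87.4
[-0.79051571 -0.6952476  -0.3164895 ] [ 0.49   0.246  1.434 -0.     1.465  2.231] 87.43882807670161
```

View pics/w3b.png

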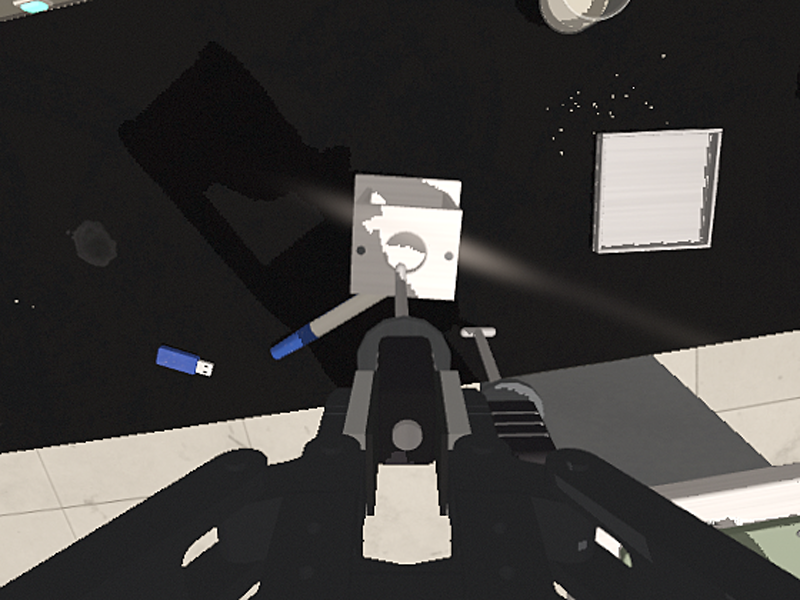

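The picker is held and the T bar is seen nearly end-on at (401,268). Now I'll compare that with the nominal geometry.

Run:
```python
from h import *
w=load('w3');p=w['pos'];R=w['rot']
f=lambda v:p+R@np.array(v)
print('pred +end,mid,-end,shaft30',(proj(w,[f([.0115,0,.116]),f([0,0,.116]),f([-.0115,0,.116]),f([0,0,.086])])/.7).round(1).tolist())
g=cv2.cvtColor(w['image'],cv2.COLOR_RGB2GRAY)
print(g[178:216:2,268:296])
# current picker pos & tray corners
for q in((597,134),(721,129),(710,246),(597,252)):print(at(w,q[0]*.7,q[1]*.7,.014))
print('hole',at(w,405*.7,250*.7,.12))
```

```text
pred +end,mid,-end,shaft30 [[406.5, 256.9], [406.5, 277.4], [406.5, 297.5], [406.4, 292.8]]
[[137 124 163 233 255 254 254 254 254 254 254 254 254 254 254 254 254 254
  254 254 254 254 254 254 254 255 255 255]
 [142 130 130 182 255 254 252 252 252 253 253 253 252 252 252 252 252 253
  252 252 252 253 253 254 253 254 254 255]
 [147 138 117 178 255 255 254 254 254 254 255 255 255 255 254 254 254 254
  254 254 254 254 254 254 254 255 255 227]
 [149 147 136 129 187 247 255 255 255 255 226 151 168 196 222 249 255 254
  254 254 254 254 254 255 255 249 150 136]
 [150 149 147 143 134 120 161 236 249 123 160 188 198 193 181 180 239 255
  254 254 255 255 255 232 152 114 174 221]
 [150 151 151 150 151 146 140 123 111 155 192 208 221 220 205 191 192 222
  220 206 160 154 113 156 193 229 251 255]
 [149 148 149 148 149 149 152 149 128 132 154 177 225 222 206 188 124 139
  156 161 194 204 222 251 253 255 254 254]
 [148 149 149 149 149 148 149 148 131 104 107 148 234 224 203 193 214 251
  249 251 251 254 254 253 253 252 253 252]
 [149 149 149 150 150 150 151 151 134 107 114 107 150 238 210 195 221 25
[... 635 characters left out ...]
 150 150 136 139 141 140 137 119 102 103 105 104 102 101  97 109 158
  154 152 150 146 163 221 223 255 253 252]
 [113  92  36   0   4   1   0   9  60 111 105 104 104 102 100 103  96  43
   51  57  83  83  81  75 130 233 224 221]
 [  2   7  13  17  14  14  10  14  56 111 106 105 104 101 101 104 102  43
    6  12  14  10  14  11  13   4   0   4]
 [ 15  15  16  13  16  12  11  14  57 113 105 105 103 102 100 102 101  53
    5  15  16  13  14  10  18  11  16  15]
 [ 15  17  15  14  17  15  10  13  57 113 106 105 105 101 100 101 102  70
    5  16  15  17  15  14   5  13  13  17]]
[0.5333 0.1052 0.014 ]
[0.5212 0.0025 0.014 ]
[0.4237 0.0135 0.014 ]
[0.435  0.1125 0.014 ]
hole [0.4865 0.2718 0.12  ]
```

Run:
```python
from h import *
w=load('w3');p=w['pos'];R=w['rot']
def tl(u,v,tz): return (R.T@(at(w,u*.7,v*.7,p[2]-tz)-p)*1000).round(1)
print('knob top',tl(407,436,-.0405),'collar far edge',tl(402.5,318,.006),'L',tl(358,350,.006),'Rr',tl(447,350,.006))
print('T +end lower/upper',tl(401,263.5,.1145),tl(401,268.5,.116))
g=w['image'].mean(2).astype(int)
print(g[216:236:2,268:296]); print(g[218:236,281])
```

```text
knob top [ -3.8   0.3 -40.5] collar far edge [14.4 -1.3  6. ] L [  2.4 -17.    6. ] Rr [ 2.4 14.3  6. ]
T +end lower/upper [  8.1  -3.  114.5] [  5.  -3. 116.]
[[ 18  14  13  19  13  12  18  16  56 112 105 105 102 103 100 101 103  93
    2   7  12  19  12  12  13  14  12  13]
 [ 10  17  13  13  12  16  13  12  49 109 105 104 104 102 101 100 103 102
    0  14  10  11  10  16  20  11  10  14]
 [ 15  18  17  11  13  14  12   8  44 114 108 109 107  97  89  90 101  94
   18   2  14  12   8  14  17  11  15  13]
 [ 14   9  10  13  29  32  42  51  50  68  65  60  50  53  54  54  53  58
   61  57  48  51  49  33  25  16  10   7]
 [ 54  54  61  60  60  58  56  58  61  61  63  65  66  68  69  68  68  66
   64  63  61  61  58  60  57  59  57  55]
 [ 62  61  64  64  68  66  66  66  65  66  66  65  66  64  66  66  66  66
   65  64  66  66  67  69  69  66  66  63]
 [ 68  65  63  65  64  65  64  64  64  62  63  64  66  66  66  68  65  65
   65  64  64  67  64  67  65  65  64  66]
 [ 65  64  63  63  64  66  66  64  63  64  64  66  65  66  65  67  65  65
   66  64  64  66  64  68  66  64  63  65]
 [ 65  64  64  63  64  66  66  63  64  64  63  66  67  66  67  66  66  66
   64  63  65  65  65  68  65  65  62  65]
 [ 68  65  66  59  63  63  62  62  61  62  61  62  64  64  63  62  63  61
   62  63  63  62  64  65  62  62  61  61]]
[102 105  97  68  53  59  68  66  64  65  66  64  66  65  66  68  64  42]
```

```bash
python3 -m inch '0.7 2 0 0 0 0.4 0;1.9 5.7 0 0 0 1.2 0;3.2 9.7 0 0 0 2.1 0;4.6 13.8 0 0 0 3 0;6 17.8 0 0 0 3.9 0;7.3 21.8 0 0 0 4.8 0;8.7 25.9 0 0 0 5.7 0;10 29.9 0 0 0 6.6 0;11.2 33.6 1 0 0 7.4 0;12.3 36.8 2 0 0 8.2 0;13.1 39.3 3 0 0 8.7 0;13.5 40.5 3.2 0 0 9 0' 80
python3 -m inch '0 0 0 0 0 0 0;0 0 0 0 0 0 0;0 0 0 0 0 0 0' 80
python3 - <<'E'
from h import *
w=cap('wrist','w4');s=ctrl.observe();print(s['ft_force'],s['q'].round(3))
b=warp(w,.549,-.145,.064,.06,.06,6);d=warp(w,.549,-.145,w['pos'][2]-.116,.06,.06,6);a=warp(w,.549,-.16,.13,.08,.12,3)
out=np.zeros((600,800,3),np.uint8);out[:360,:360]=b;out[:360,400:760]=d;out[360:600,:360]=a;cv2.imwrite('pics/c4.png',out)
E
```

```text
t: 5.63
position: [0.5476, -0.1534, 0.2632]
tcp_rot: [[0.573, -0.819, -0.008], [-0.819, -0.573, 0.001], [-0.005, 0.006, -1.0]]
ft_force: [0.3, 0.6, -1.4]
opening: 0.179
grip_force: 87.4
t: 5.88
position: [0.5493, -0.1492, 0.2674]
tcp_rot: [[0.579, -0.816, -0.001], [-0.816, -0.579, 0.001], [-0.001, -0.0, -1.0]]
ft_force: [-0.0, -1.4, -0.4]
opening: 0.18
grip_force: 87.4
[ 0.14794403 -0.1444983  -1.12932593] [-2.850e-01  2.780e-01  1.463e+00  1.000e-03  1.400e+00  2.239e+00]
```

View pics/c4.png

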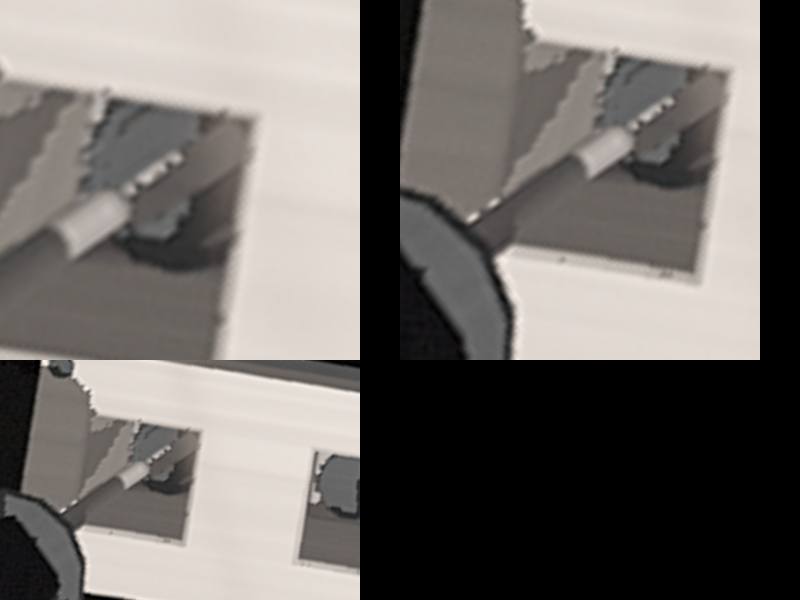

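The cap edges agree with the earlier fix. The T bar sits about 2 mm behind along the slot and about 0.7 mm across it. I'll correct for that, go down to just above the cap, then feel in small steps.

```bash
python3 -m inch '0.2 0.1 1 0 0 0 0;0.2 0.1 3 0 0 0 0;0.2 0.1 5 0 0 0 0;0.2 0.1 6.5 0 0 0 0;0.2 0.1 7.5 0 0 0 0;0.2 0.1 7.5 0 0 0 0;0.2 0.1 7.5 0 0 0 0' 80
python3 -m inch '0 0 0.2 0 0 0 0;0 0 0.4 0 0 0 0;0 0 0.4 0 0 0 0' 80
python3 -m inch '0 0 0.2 0 0 0 0;0 0 0.4 0 0 0 0;0 0 0.4 0 0 0 0' 80
```

```text
t: 6.52
position: [0.5498, -0.1521, 0.1925]
tcp_rot: [[0.578, -0.816, -0.0], [-0.816, -0.578, 0.0], [-0.0, 0.0, -1.0]]
ft_force: [0.4, -0.9, -0.8]
opening: 0.182
grip_force: 87.4
t: 6.77
position: [0.55, -0.1527, 0.1891]
tcp_rot: [[0.578, -0.816, 0.001], [-0.816, -0.578, -0.0], [0.001, -0.001, -1.0]]
ft_force: [-0.9, 0.1, -1.4]
opening: 0.181
grip_force: 87.4
t: 7.02
position: [0.5495, -0.1526, 0.1843]
tcp_rot: [[0.577, -0.816, -0.001], [-0.816, -0.577, 0.0], [-0.0, 0.0, -1.0]]
ft_force: [-0.3, -0.3, -0.1]
opening: 0.182
grip_force: 87.4
```

```bash
for i in 1; do python3 -m inch '0 0 0.1 0 0 0 0;0 0 0.2 0 0 0 0;0 0 0.2 0 0 0 0;0 0 0.2 0 0 0 0' 80; done
python3 -m inch '0 0 0.1 0 0 0 0;0 0 0.2 0 0 0 0;0 0 0.2 0 0 0 0;0 0 0.2 0 0 0 0' 80
```

```text
t: 7.35
position: [0.5497, -0.1526, 0.1825]
tcp_rot: [[0.577, -0.816, -0.0], [-0.816, -0.577, -0.0], [-0.0, 0.0, -1.0]]
ft_force: [0.5, 0.0, 0.6]
opening: 0.18
grip_force: 87.4
t: 7.68
position: [0.5499, -0.1527, 0.1807]
tcp_rot: [[0.577, -0.816, 0.0], [-0.816, -0.577, -0.0], [0.0, -0.0, -1.0]]
ft_force: [-0.0, -0.1, 0.0]
opening: 0.184
grip_force: 87.5
```

```bash
cat > fz.sh <<'E'
grep -E "position|ft_force"
E
f(){ grep -E "position|ft_force"|tr '\n' ' ';echo; }
python3 -m inch '0 0 0.1 0 0 0 0;0 0 0.2 0 0 0 0;0 0 0.2 0 0 0 0' 80|f
python3 -m inch '0 0.05 0 0 0 0 0;0 0.1 0 0 0 0 0;0 0.1 0 0 0 0 0' 80|f
python3 -m inch '0 0.05 0 0 0 0 0;0 0.1 0 0 0 0 0;0 0.1 0 0 0 0 0' 80|f
python3 -m inch '0 0.05 0 0 0 0 0;0 0.1 0 0 0 0 0;0 0.1 0 0 0 0 0' 80|f
```

```text
position: [0.5497, -0.1526, 0.1785] ft_force: [0.2, 0.0, 0.7] 
position: [0.5486, -0.1531, 0.1783] ft_force: [1.1, 0.5, -0.8] 
position: [0.5481, -0.1538, 0.1785] ft_force: [0.3, 0.1, -0.8] 
position: [0.5475, -0.1543, 0.1786] ft_force: [-0.5, 0.7, -1.9]
```

```bash
f(){ grep -E "position|ft_force"|tr '\n' ' ';echo; }
python3 -m inch '0 -0.1 0 0 0 0 0;0 -0.1 0 0 0 0 0' 80|f
python3 -m inch '0 0 0.1 0 0 0 0;0 0 0.2 0 0 0 0;0 0 0.2 0 0 0 0' 80|f
python3 -m inch '0 0 0.1 0 0 0 0;0 0 0.2 0 0 0 0;0 0 0.2 0 0 0 0' 80|f
```

```text
position: [0.5481, -0.1538, 0.1785] ft_force: [0.0, 1.1, -1.9] 
position: [0.548, -0.1538, 0.1764] ft_force: [0.1, 0.4, -1.9] 
position: [0.5481, -0.1538, 0.1744] ft_force: [-0.3, -0.4, -1.2]
```

```bash
f(){ grep -E "position|ft_force"|tr '\n' ' ';echo; }
python3 -m inch '0 0 0.2 0 0 0 0;0 0 0.4 0 0 0 0;0 0 0.4 0 0 0 0' 80|f
python3 -m inch '0 0 0.2 0 0 0 0;0 0 0.3 0 0 0 0;0 0 0.3 0 0 0 0;0 0 0.3 0 0 0 0' 80|f
```

```text
position: [0.5481, -0.1538, 0.1702] ft_force: [1.2, 0.1, -1.2] 
position: [0.548, -0.1538, 0.1675] ft_force: [1.3, -0.3, -1.5]
```

The T bar is free inside the hollow at about z = 31 mm. Next I'll turn it 90° about the shaft, compensating for the grip offset, in two halves with a force check.

```bash
f(){ grep -E "position|ft_force|rot"|tr '\n' ' ';echo; }
python3 -m inch '0.03 -0.045 0 0 0 -1 0;0.05 -0.09 0 0 0 -2 0;0.07 -0.14 0 0 0 -3 0;0.09 -0.19 0 0 0 -4 0;0.1 -0.24 0 0 0 -5 0;0.11 -0.3 0 0 0 -6 0;0.11 -0.35 0 0 0 -7 0;0.11 -0.4 0 0 0 -8 0;0.1 -0.46 0 0 0 -9 0;0.1 -0.46 0 0 0 -9 0;0.1 -0.46 0 0 0 -9 0' 80|f
python3 -c "
from cell import ctrl;s=ctrl.observe();print(s['ft_torque'],s['ft_force'])"
```

```text
position: [0.5522, -0.152, 0.1675] tcp_rot: [[0.985, -0.171, -0.001], [-0.171, -0.985, -0.0], [-0.001, 0.0, -1.0]] ft_force: [-0.0, 0.5, -0.6] 
[ 0.03269147 -0.00490942  0.0063116 ] [-0.02746109  0.54560343 -0.60233976]
```

```bash
f(){ grep -E "position|ft_force|rot"|tr '\n' ' ';echo; }
python3 -m inch '0.03 -0.045 0 0 0 -1 0;0.05 -0.09 0 0 0 -2 0;0.07 -0.14 0 0 0 -3 0;0.09 -0.19 0 0 0 -4 0;0.1 -0.24 0 0 0 -5 0;0.11 -0.3 0 0 0 -6 0;0.11 -0.35 0 0 0 -7 0;0.11 -0.4 0 0 0 -8 0;0.1 -0.46 0 0 0 -9 0;0.1 -0.46 0 0 0 -9 0;0.1 -0.46 0 0 0 -9 0' 80|f
python3 -c "
from cell import ctrl;s=ctrl.observe();print(s['ft_torque'],s['ft_force'],s['q'])"
python3 -m inch '0 0 -0.2 0 0 0 0;0 0 -0.4 0 0 0 0;0 0 -0.4 0 0 0 0' 80|f
python3 -m inch '0 0 -0.2 0 0 0 0;0 0 -0.4 0 0 0 0;0 0 -0.4 0 0 0 0' 80|f
```

```text
position: [0.554, -0.1477, 0.1676] tcp_rot: [[0.818, 0.575, -0.0], [0.575, -0.818, -0.0], [-0.0, 0.0, -1.0]] ft_force: [-0.9, -0.4, -1.5] 
[ 0.0336059  -0.01298232  0.0106208 ] [-0.93059513 -0.44136474 -1.49413434] [-2.80404672e-01  3.41924715e-01  1.62532135e+00 -3.69646678e-04
  1.17458598e+00  6.78309002e-01]
position: [0.5545, -0.1477, 0.1722] tcp_rot: [[0.817, 0.576, 0.001], [0.576, -0.817, -0.0], [0.001, 0.001, -1.0]] ft_force: [0.2, -1.0, -1.0] 
position: [0.5543, -0.1476, 0.1759] tcp_rot: [[0.817, 0.577, 0.0], [0.577, -0.817, -0.0], [0.0, 0.0, -1.0]] ft_force: [-0.1, 0.2, -2.0]
```

```bash
f(){ grep -E "position|ft_force"|tr '\n' ' ';echo; }
python3 -m inch '0 0 -0.2 0 0 0 0;0 0 -0.4 0 0 0 0;0 0 -0.6 0 0 0 0;0 0 -0.8 0 0 0 0;0 0 -1 0 0 0 0;0 0 -1 0 0 0 0' 80|f
python3 -m inch '0 0 -0.3 0 0 0 0;0 0 -0.6 0 0 0 0;0 0 -0.9 0 0 0 0;0 0 -1.2 0 0 0 0;0 0 -1.5 0 0 0 0;0 0 -1.5 0 0 0 0' 80|f
```

```text
position: [0.5545, -0.1477, 0.1862] ft_force: [0.5, 0.1, -2.1] 
position: [0.5546, -0.1477, 0.2015] ft_force: [-1.2, -0.1, -2.0]
```

```bash
f(){ grep -E "position|ft_force"|tr '\n' ' ';echo; }
python3 -m inch '0 0 -0.4 0 0 0 0;0 0 -0.9 0 0 0 0;0 0 -1.4 0 0 0 0;0 0 -1.9 0 0 0 0;0 0 -2.4 0 0 0 0;0 0 -2.9 0 0 0 0;0 0 -3.4 0 0 0 0;0 0 -3.9 0 0 0 0;0 0 -4.4 0 0 0 0;0 0 -4.9 0 0 0 0;0 0 -5.2 0 0 0 0;0 0 -5.2 0 0 0 0' 80|f
python3 -m inch '0 0 -0.4 0 0 0 0;0 0 -0.9 0 0 0 0;0 0 -1.4 0 0 0 0;0 0 -2 0 0 0 0;0 0 -2.6 0 0 0 0;0 0 -3.3 0 0 0 0;0 0 -4 0 0 0 0;0 0 -4.7 0 0 0 0;0 0 -5.4 0 0 0 0;0 0 -6 0 0 0 0;0 0 -6.3 0 0 0 0;0 0 -6.3 0 0 0 0' 80|f
python3 -c "
from h import *
cap('wrist','w5');cap('scene','s5')"
```

```text
position: [0.5546, -0.1477, 0.2535] ft_force: [0.4, -0.1, -2.1] 
position: [0.5545, -0.1477, 0.3166] ft_force: [-0.7, -0.0, -2.9]
```

Run:
```python
from h import *
w=load('w5')['image'][:,:,::-1];s=load('s5')['image'][:,:,::-1]
a=cv2.resize(w[60:340,100:460],(400,311),interpolation=cv2.INTER_CUBIC);b=cv2.resize(s[60:250,200:400],(400,380),interpolation=cv2.INTER_CUBIC)
out=np.zeros((400,800,3),np.uint8);out[:311,:400]=a;out[:380,400:]=b;cv2.imwrite('pics/c5.png',out)
```

```text
(no output)
```

View pics/c5.png

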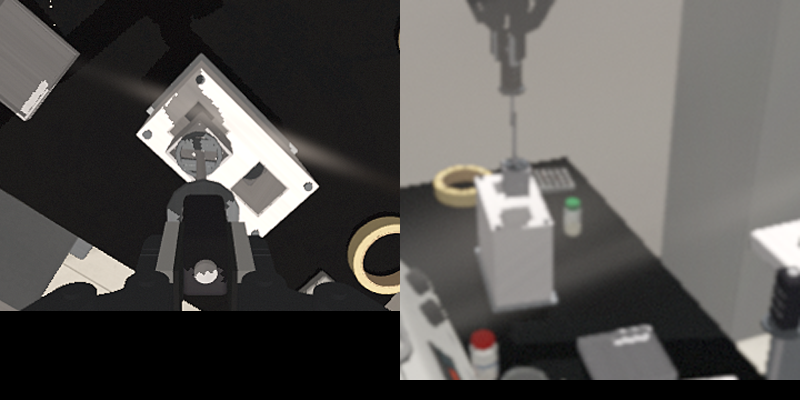

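The carrier hangs on the T, upright, at (515,180) in the right crop. I'll carry it smoothly to the tray.

```bash
f(){ grep -E "position|ft_force"|tr '\n' ' ';echo; }
python3 -m inch '0.1 -0.3 0 0 0 0 0;0.3 -0.9 0 0 0 0 0;0.5 -1.8 0 0 0 0 0;0.8 -2.9 0 0 0 0 0;1.2 -4.2 0 0 0 0 0;1.6 -5.5 0 0 0 0 0;2 -6.9 0 0 0 0 0;2.4 -8.3 0 0 0 0 0;2.8 -9.7 0 0 0 0 0;3.2 -11.1 0 0 0 0 0;3.6 -12.5 0 0 0 0 0;4 -13.9 0 0 0 0 0' 80|f
python3 -m inch '0.4 -1.4 0 0 0 0 0;0.8 -2.7 0 0 0 0 0;1.1 -3.9 0.2 0 0 0 0;1.4 -5 0.6 0 0 0 0;1.6 -5.8 1.2 0 0 0 0;1.8 -6.4 2 0 0 0 0;1.9 -6.8 3 0 0 0 0;1.9 -6.9 4 0 0 0 0;1.9 -6.9 5 0 0 0 0;1.9 -6.9 6 0 0 0 0;1.9 -6.9 7 0 0 0 0;1.9 -6.9 8 0 0 0 0' 80|f
```

```text
position: [0.5059, -0.0094, 0.3157] ft_force: [0.5, -0.1, -1.8] 
position: [0.4823, 0.0559, 0.2343] ft_force: [0.7, 0.2, -1.7]
```

```bash
f(){ grep -E "position|ft_force"|tr '\n' ' ';echo; }
python3 -m inch '0 0 0.7 0 0 0 0;0 0 1.5 0 0 0 0;0 0 2.3 0 0 0 0;0 0 3.1 0 0 0 0;0 0 3.9 0 0 0 0;0 0 4.7 0 0 0 0;0 0 5.3 0 0 0 0;0 0 5.8 0 0 0 0;0 0 6.2 0 0 0 0;0 0 6.5 0 0 0 0;0 0 6.7 0 0 0 0;0 0 6.7 0 0 0 0' 80|f
python3 -m inch '0 0 0.1 0 0 0 0;0 0 0.2 0 0 0 0;0 0 0.3 0 0 0 0;0 0 0.4 0 0 0 0;0 0 0.5 0 0 0 0;0 0 0.6 0 0 0 0;0 0 0.7 0 0 0 0;0 0 0.7 0 0 0 0' 80|f
python3 -m inch '0 0 0.1 0 0 0 0;0 0 0.2 0 0 0 0;0 0 0.3 0 0 0 0;0 0 0.4 0 0 0 0;0 0 0.5 0 0 0 0;0 0 0.5 0 0 0 0;0 0 0.5 0 0 0 0' 80|f
```

```text
position: [0.4822, 0.0563, 0.1683] ft_force: [0.4, 0.1, -1.5] 
position: [0.4821, 0.0563, 0.1613] ft_force: [-0.4, -0.1, -1.3] 
position: [0.4822, 0.0563, 0.1565] ft_force: [-0.1, -0.1, -2.3]
```

```bash
f(){ grep -E "position|ft_force"|tr '\n' ' ';echo; }
python3 -m inch '0 0 0.1 0 0 0 0;0 0 0.2 0 0 0 0;0 0 0.2 0 0 0 0' 80|f
python3 -m inch '0 0 0.1 0 0 0 0;0 0 0.2 0 0 0 0;0 0 0.2 0 0 0 0' 80|f
python3 -m inch '0 0 0.1 0 0 0 0;0 0 0.2 0 0 0 0;0 0 0.3 0 0 0 0;0 0 0.3 0 0 0 0;0 0 0.3 0 0 0 0' 80|f
python3 -m inch '0 0 0 0 0 0 0;0 0 0 0 0 0 0;0 0 0 0 0 0 0' 80|f
```

```text
position: [0.4823, 0.0563, 0.1546] ft_force: [-0.3, 1.0, -1.0] 
position: [0.4821, 0.0563, 0.1524] ft_force: [-0.7, -0.8, -2.1] 
position: [0.4822, 0.0563, 0.1495] ft_force: [0.6, -0.1, -0.7] 
position: [0.4823, 0.0563, 0.1497] ft_force: [-0.1, 0.5, -0.4]
```

Standing. To keep joint 6 in range I'll go on turning the same way, another -90°, which brings the bar parallel to the slot again.

```bash
f(){ grep -E "position|ft_force|rot"|tr '\n' ' ';echo; }
python3 -m inch '0.03 -0.045 0 0 0 -1 0;0.05 -0.09 0 0 0 -2 0;0.07 -0.14 0 0 0 -3 0;0.09 -0.19 0 0 0 -4 0;0.1 -0.24 0 0 0 -5 0;0.11 -0.3 0 0 0 -6 0;0.11 -0.35 0 0 0 -7 0;0.11 -0.4 0 0 0 -8 0;0.1 -0.46 0 0 0 -9 0;0.1 -0.46 0 0 0 -9 0' 80|f
python3 -m inch '0.03 -0.045 0 0 0 -1 0;0.05 -0.09 0 0 0 -2 0;0.07 -0.14 0 0 0 -3 0;0.09 -0.19 0 0 0 -4 0;0.1 -0.24 0 0 0 -5 0;0.11 -0.3 0 0 0 -6 0;0.11 -0.35 0 0 0 -7 0;0.11 -0.4 0 0 0 -8 0;0.1 -0.46 0 0 0 -9 0;0.1 -0.46 0 0 0 -9 0' 80|f
python3 - <<'E'
from h import *
w=cap('wrist','w6');print(ctrl.observe()['ft_torque'])
b=warp(w,.477,.056,.047,.06,.06,10);a=warp(w,.477,.056,.01,.12,.12,1.6);out=np.zeros((600,800,3),np.uint8);out[:,:600]=b;out[:192,605:797]=a;cv2.imwrite('pics/c6.png',out)
E
```

```text
position: [0.4804, 0.0607, 0.1496] tcp_rot: [[0.168, 0.986, 0.0], [0.986, -0.168, -0.0], [-0.0, 0.0, -1.0]] ft_force: [-0.2, 0.0, -0.7] 
position: [0.4762, 0.0625, 0.1497] tcp_rot: [[-0.577, 0.817, 0.001], [0.817, 0.577, 0.0], [-0.0, 0.001, -1.0]] ft_force: [0.1, 0.2, -0.9] 
[ 0.14825816 -0.04020921  0.03661296]
```

View pics/c6.png

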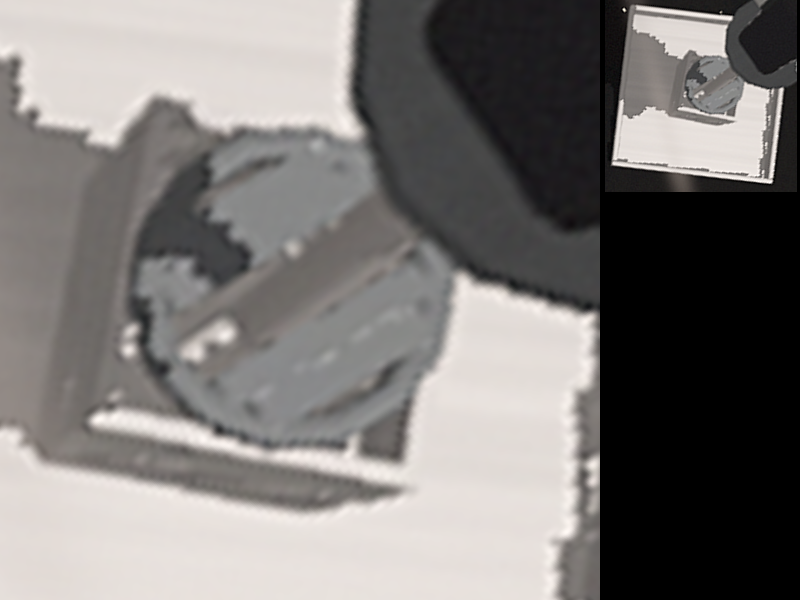

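The carrier stands upright near the tray centre, with its cap centred at about (292,285) in the crop. The slot lies within about 0.05 rad of the bar. I'll make a small yaw trim, then draw up gently while watching the force.

```bash
f(){ grep -E "position|ft_force"|tr '\n' ' ';echo; }
python3 -m inch '0 0 0 0 0 0.3 0;0 0 -0.2 0 0 0.3 0;0 0 -0.4 0 0 0.3 0;0 0 -0.4 0 0 0.3 0' 80|f
python3 -m inch '0 0 -0.2 0 0 0 0;0 0 -0.4 0 0 0 0;0 0 -0.4 0 0 0 0' 80|f
python3 -m inch '0 0 -0.1 0 0 0 0;0 0 -0.2 0 0 0 0;0 0 -0.2 0 0 0 0' 80|f
python3 -m inch '0 0 0 0 0 0 0;0 0 0 0 0 0 0' 80|f
python3 -m inch '0 0 0 0 0 0 0;0 0 0 0 0 0 0' 80|f
```

```text
position: [0.4764, 0.0624, 0.1541] ft_force: [0.3, 0.4, -1.3] 
position: [0.4764, 0.0624, 0.1581] ft_force: [0.7, -0.3, -1.3] 
position: [0.4762, 0.0624, 0.1598] ft_force: [0.1, -0.2, -0.9] 
position: [0.4763, 0.0624, 0.1597] ft_force: [0.9, 0.8, -0.6] 
position: [0.4762, 0.0624, 0.1597] ft_force: [1.5, 0.6, 0.1]
```

```bash
f(){ grep -E "position|ft_force"|tr '\n' ' ';echo; }
python3 -m inch '0 0 -0.2 0 0 0 0;0 0 -0.4 0 0 0 0;0 0 -0.6 0 0 0 0;0 0 -0.6 0 0 0 0' 80|f
python3 -m inch '0 0 -0.3 0 0 0 0;0 0 -0.6 0 0 0 0;0 0 -0.9 0 0 0 0;0 0 -0.9 0 0 0 0' 80|f
python3 -m inch '0 0 -0.5 0 0 0 0;0 0 -1 0 0 0 0;0 0 -1.5 0 0 0 0;0 0 -1.5 0 0 0 0' 80|f
python3 - <<'E'
from h import *
a=load('w6')
c=cap('wrist','w7');s=cap('scene','s7');print(ctrl.observe()['ft_force'],ctrl.observe()['q'])
A=cv2.cvtColor(warp(a,.477,.056,.047,.05,.05,6),6);B=cv2.cvtColor(warp(c,.477,.056,.047,.05,.05,6),6)
print(np.abs(A.astype(int)-B).mean())
# scene: body of carrier in the tray expected pixels
print(proj(s,[[.477,.056,.003],[.477,.056,.047],[.477,.056,.07],[.477,.056,.09]]))
p=proj(s,[[.477,.056,.025]])[0].astype(int);g=cv2.cvtColor(s['image'],7)
print(g[p[1]-40:p[1]+30:2,p[0]-24:p[0]+24:2])
E
```

```text
position: [0.4761, 0.0623, 0.166] ft_force: [0.4, 0.1, -1.0] 
position: [0.4765, 0.0624, 0.1754] ft_force: [0.4, 0.4, -1.3] 
position: [0.4769, 0.0625, 0.1909] ft_force: [0.1, 0.0, -1.0] 
[-0.14376429  0.97029    -1.3339273 ] [ 1.06413171e-01  1.80336154e-01  1.79312838e+00 -1.32294974e-04
  1.16746516e+00 -4.82964855e-01]
33.82078888888889
[[312.47534552 239.90500164]
 [313.30671969 226.64037804]
 [313.75693933 219.46724998]
 [314.15759581 213.08976828]]
[[ 78  76  75  73  74  71  70  68  68  63  61  59  56  79 109  62  47  42
   42  40  38  40  76 110]
 [ 76  75  73  73  70  69  66  65  61  57  55  51  49  78 107  58  38  36
   36  35  31  35  37  75]
 [ 75  71  70  69  66  63  59  55  55  52  47  44  44  80 108  51  34  32
   34  33  32  31  30  35]
 [ 71  67  65  63  61  56  52  50  45  44  40  39  38  82 105  48  34  34
   32  32  32  33  29  31]
 [ 66  62  56  55  51  48  45  43  42  40  37  38  35  86  99  43  30  30
   29  30  32  31  31  30]
 [ 58  55  51  46  46  42  41  41  37  36  35  32  35  88  97  42  32  30
   32  32  31  30  33  27]
 [ 50  47  43  40  40  37  36  36 
[... 2195 characters left out ...]
25  27  30  82 171 213 215 215 209 173 122 172 201 194 179 173 160
  153 164 140 135 130 118]
 [ 29  28  27  27  48 128 202 215 204 165 128 116 136 140 131 121 119 118
  118 123 112 110 103  82]
 [ 39  28  27  27  32  85 164 173 148 119 116 119 117 116 114 110 106  93
   80  70  54  44  35  30]
 [ 31  28  28  29  29  55 107 116 116 112 107 105  89  78  67  49  38  26
   23  26  28  25  27  26]
 [ 28  26  27  29  26  36  99  85  73  57  45  34  25  18  19  10  19  18
   24  25  25  22  18  17]
 [ 25  54  65  30  26  38  81  44  20  16  13  16  15  17   9  16  26  22
   24  20  18  17  14  13]
 [ 23  61  70  28  28  27  26  17  18  15  13  14  14  20  14  17   9  14
   15  22  15  20  16  14]]
```

The picker is free. I'll raise it and turn back towards the yaw at which it came out of the stand.

```bash
python3 -m inch '0 0 -1 0 0 0 0;0 0 -3 0 0 0 0;0 0 -5 0 0 1.2 0;0 0 -7 0 0 2.4 0;0 0 -9 0 0 3.6 0;0 0 -11 0 0 4.9 0;0 0 -11 0 0 6.2 0;0 0 -11 0 0 7.5 0;0 0 -11 0 0 8.8 0;0 0 -11 0 0 10.1 0;0 0 -11 0 0 11.4 0;0 0 -11 0 0 12.6 0' 80
python3 -m inch '0 0 0 0 0 1.3 0;0 0 0 0 0 2.6 0;0 0 0 0 0 3.9 0;0 0 0 0 0 5.2 0;0 0 0 0 0 6.5 0;0 0 0 0 0 7.8 0;0 0 0 0 0 9.1 0;0 0 0 0 0 10.4 0;0 0 0 0 0 11.7 0;0 0 0 0 0 13 0;0 0 0 0 0 14 0;0 0 0 0 0 14.1 0' 80
python3 -m inch '0 0 0 0 0 0 0;0 0 0 0 0 0 0' 80
python3 -c "
from cell import ctrl;import numpy as np;s=ctrl.observe();R=s['tcp_rot'];p=s['position'];print(p,np.arctan2(R[1,0],R[0,0]),R.T@(np.array([.4845,.2715,.2986])-p)*100)"
```

```text
t: 25.77
position: [0.4759, 0.0624, 0.3001]
tcp_rot: [[0.493, 0.87, 0.0], [0.87, -0.493, -0.0], [-0.0, 0.0, -1.0]]
ft_force: [-0.7, -0.1, -0.9]
opening: 0.177
grip_force: 87.3
t: 26.77
position: [0.476, 0.0624, 0.3]
tcp_rot: [[0.985, -0.171, 0.0], [-0.171, -0.985, -0.0], [0.0, 0.0, -1.0]]
ft_force: [0.1, -0.3, -1.3]
opening: 0.182
grip_force: 87.3
t: 26.93
position: [0.476, 0.0624, 0.2998]
tcp_rot: [[0.986, -0.167, 0.0], [-0.167, -0.986, -0.0], [0.0, 0.0, -1.0]]
ft_force: [-0.7, 1.1, -1.2]
opening: 0.18
grip_force: 87.3
[0.47603459 0.06238809 0.29982135] -0.1680002617260183 [ -2.66198256 -20.75834435   0.12026531]
```

```bash
f(){ grep -E "position|ft_force"|tr '\n' ' ';echo; }
python3 -m inch '-0.3 -2 0 0 0 0 0;-0.7 -5 0 0 0 0 0;-1.2 -9 0 0 0 0 0;-1.7 -13 0 0 0 0 0;-2.2 -17 0 0 0 0 0;-2.6 -19.8 0 0 0 0 0;-2.7 -20.7 0 0 0 0 0;-2.7 -20.8 0 0 0 0 0;-2.7 -20.8 1.5 0 0 0 0;-2.7 -20.8 3 0 0 0 0;-2.7 -20.8 4.5 0 0 0 0;-2.7 -20.8 4.5 0 0 0 0' 80|f
python3 -m inch '0 0 0.3 0 0 0 0;0 0 0.6 0 0 0 0;0 0 0.9 0 0 0 0;0 0 0.9 0 0 0 0' 80|f
python3 -m inch '0 0 0.2 0 0 0 0;0 0 0.4 0 0 0 0;0 0 0.4 0 0 0 0' 80|f
python3 -m inch '0 0 0.2 0 0 0 0;0 0 0.4 0 0 0 0;0 0 0.4 0 0 0 0' 80|f
```

```text
position: [0.4831, 0.2695, 0.2518] ft_force: [-0.6, -0.9, -0.2] 
position: [0.4847, 0.2716, 0.2457] ft_force: [-0.7, -0.4, -1.5] 
position: [0.4845, 0.2719, 0.2413] ft_force: [-0.3, -0.7, -1.1] 
position: [0.4845, 0.2719, 0.2371] ft_force: [1.0, -0.3, -1.5]
```

```bash
f(){ grep -E "position|ft_force"|tr '\n' ' ';echo; }
python3 -m inch '0 0 0.2 0 0 0 0;0 0 0.4 0 0 0 0;0 0 0.4 0 0 0 0' 80|f
python3 -m inch '0 0 0.2 0 0 0 0;0 0 0.4 0 0 0 0;0 0 0.6 0 0 0 0;0 0 0.6 0 0 0 0' 80|f
python3 -m inch '0 0 0.4 0 0 0 0;0 0 0.9 0 0 0 0;0 0 1.4 0 0 0 0;0 0 1.5 0 0 0 0' 80|f
```

```text
position: [0.4846, 0.2719, 0.2332] ft_force: [0.1, 0.1, -1.8] 
position: [0.4845, 0.2719, 0.2271] ft_force: [0.3, 1.9, -1.7] 
position: [0.4838, 0.2716, 0.2112] ft_force: [1.3, -0.2, -0.9]
```

```bash
f(){ grep -E "position|ft_force"|tr '\n' ' ';echo; }
python3 -m inch '0 0 1 0 0 0 0;0 0 2 0 0 0 0;0 0 3 0 0 0 0;0 0 4 0 0 0 0;0 0 5 0 0 0 0;0 0 6 0 0 0 0;0 0 6.8 0 0 0 0;0 0 7.3 0 0 0 0;0 0 7.5 0 0 0 0;0 0 7.5 0 0 0 0' 80|f
python3 -m inch '0 0 0.2 0 0 0 0;0 0 0.4 0 0 0 0;0 0 0.4 0 0 0 0' 80|f
python3 -m inch '0 0 0.1 0 0 0 0;0 0 0.2 0 0 0 0;0 0 0.2 0 0 0 0' 80|f
```

```text
position: [0.4845, 0.2719, 0.1371] ft_force: [-0.7, 0.2, -0.2] 
position: [0.4846, 0.272, 0.1336] ft_force: [-1.0, 0.2, -1.3] 
position: [0.4846, 0.2719, 0.1315] ft_force: [-0.1, -0.3, -1.3]
```

```bash
f(){ grep -E "position|ft_force"|tr '\n' ' ';echo; }
python3 -m inch '0 0 0.1 0 0 0 0;0 0 0.2 0 0 0 0;0 0 0.2 0 0 0 0' 80|f
python3 -m inch '0 0 0.1 0 0 0 0;0 0 0.1 0 0 0 0;0 0 0.1 0 0 0 0' 80|f
```

```text
position: [0.4849, 0.2721, 0.131] ft_force: [-1.3, -0.8, 7.1] 
position: [0.4851, 0.2723, 0.1309] ft_force: [-2.2, -1.1, 10.8]
```

```bash
python3 -m inch '0 0 -0.15 0 0 0 0;0 0 -0.2 0 0 0 0.2;0 0 -0.2 0 0 0 0.25;0 0 -0.2 0 0 0 0.3;0 0 -0.2 0 0 0 0.4;0 0 -0.2 0 0 0 0.5;0 0 -0.2 0 0 0 0.6;0 0 -0.2 0 0 0 0.6;0 0 -0.2 0 0 0 0.6' 20
python3 -m inch '0 0 -1 0 0 0 0.6;0 0 -3 0 0 0 0.6;0 0 -6 0 0 0 0.6;0 0 -10 0 0 0 0.6;0 0 -14 0 0 0 0.6;0 0 -18 0 0 0 0.6;0 0 -19 0 0 0 0.6;0 0 -19 0 0 0 0.6;0 0 -19 0 0 0 0.6;0 0 -19 0 0 0 0.6;0 0 -19 0 0 0 0.6;0 0 -19 0 0 0 0.6' 20
python3 - <<'E'
from h import *
t=cap('top','t9');s=cap('scene','s9');t0=load('t0');s0=load('s0')
def d(a,b,c,w,h):
    A=a['image'][c[1]-h:c[1]+h,c[0]-w:c[0]+w].astype(int);B=b['image'][c[1]-h:c[1]+h,c[0]-w:c[0]+w].astype(int);return np.abs(A-B).mean().round(1)
print('scene handle diff',d(s0,s,(360,252),12,14),'decoy',d(s0,s,(393,210),10,14))
for q in((374,242),(277,160),(240,165)):print(d(t0,t,q,10,10))
# handle centroid: dark px in scene region before/after
for x in(s0,s):
    g=cv2.cvtColor(x['image'],7)[238:272,345:378];m=cv2.moments((g<90).astype(np.uint8));print(m['m00'],m['m10']/m['m00']+345,m['m01']/m['m00']+238)
g=cv2.cvtColor(s['image'],7);u=proj(s,[[.477,.056,.003],[.477,.056,.047]])[0].astype(int);print(g[u[1]-24:u[1]+12:2,u[0]-20:u[0]+20:2])
E
```

```text
t: 32.27
position: [0.4846, 0.2719, 0.1305]
tcp_rot: [[0.986, -0.169, -0.0], [-0.169, -0.986, -0.0], [-0.0, 0.0, -1.0]]
ft_force: [0.3, -0.1, 0.4]
opening: 0.601
grip_force: 0.0
t: 33.27
position: [0.484, 0.2717, 0.3187]
tcp_rot: [[0.986, -0.169, -0.003], [-0.169, -0.986, -0.002], [-0.003, 0.002, -1.0]]
ft_force: [-0.5, -0.1, -0.5]
opening: 0.602
grip_force: 0.0
scene handle diff 12.3 decoy 5.9
4.7
5.3
6.7
596.0 361.9765100671141 249.26677852348993
619.0 362.4361873990307 249.64297253634896
[[ 32  29  28  28  29  30  29  28  28  30  31  28  26  28  28  31  31  31
   29  29]
 [ 30  27  30  27  26  32  28  29  27  27  26  31  30  28  28  26  29  31
   31  29]
 [ 31  30  31  30  32  29  31  30  30  29  31  27  28  30  28  29  27  27
   28  29]
 [ 27  29  30  30  29  29  30  31  28  27  29  27  26  28  38  46  40  27
   29  29]
 [ 30  29  28  28  29  30  29  36  38  61  81  78  92 118 120 137 141  63
   30  30]
 [ 26  28  32  41  51  56  95 125 112 101 118 122 131 147 124 129 153 116
   36  25]
 [ 91 127 104 128 158 128 131 165 132 122 110  99 111 125 149 188 166 162
   88  30]
 [133 154
[... 226 characters left out ...]
 214 199
  153 153]
 [195 214 215 214 213 212 202 129 112 123 125 122 120 121 130 197 213 213
  172 151]
 [165 212 215 214 214 212 197 122 109 119 120 120 120 120 135 199 213 214
  198 149]
 [123 204 216 215 214 212 181 116 110 122 125 120 119 122 147 205 214 213
  214 194]
 [ 83 172 211 215 216 214 180 117 112 119 119 120 119 119 153 210 215 212
  213 206]
 [ 48 129 201 214 215 215 207 150 115 120 119 119 120 118 166 212 214 214
  213 213]
 [ 31  82 173 211 215 215 211 172 119 117 114 116 115 118 169 212 214 214
  213 213]
 [ 29  49 126 202 215 215 215 202 133 136 130 154 158 184 198 211 214 211
  203 205]
 [ 29  31  81 172 213 215 215 211 197 201 197 212 209 201 205 184 171 165
  139 134]]
```

The picker hangs where it was (handle centroid moved under 1 px), the carrier stands in the tray, and the glassware hasn't moved.

```bash
python3 -m inch '0 0 0 0 0 0 0.6;0 0 0 0 0 0 0.6;0 0 0 0 0 0 0.6' 20 | head -2; python3 -c "
from cell import ctrl;print(ctrl.job_done())"
```

```text
t: 33.62
position: [0.4846, 0.2719, 0.3204]
the job is handed in; nothing more can be done
None
```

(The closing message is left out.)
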